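# Return the chocolate sprinkles to the topping rail

## Task

The refilled jar of chocolate sprinkles (brown lid) belongs in the steel rail at the place with the brown labels, but the pink-lidded jars have crept together over that place. Slide the pink jars apart along the rail, without lifting them out, to open the place at the brown labels, then lower the brown jar gently into it rather than dropping it. Finish with all five jars standing upright on the floor of the rail, never letting a jar tip over, and leave the bottle, the doughnut and the spatula beside the rail where they are.

Things in the scene. Friction and masses are not known exactly. Their poses are not given: they have to be found in the camera images.
- rail: Fixed steel trough holding a row of square jars. Origin: centre of its underside, on the bench; y along the row, x across it, z up. Inside 58 mm (x) by 266 mm (y): five 50 mm jars leave 16 mm of play. Floor 4 mm above the bench; walls 3 mm thick; long walls 28 mm high, end cheeks 64 mm. Five places at y = -106.4, -53.2, 0, 53.2, 106.4 mm, each with coloured labels; end places are always pink.
- label_brown: Two dark brown plates, 46 x 30 mm, one on each of the ledges that slope down and out from the rail's long walls (to 58 mm from its centre line): the brown jar's place, one of the three inner places. The other places have pink plates. Fixed. Origin: centre of the place, on the rail's centre line, level with its floor, 4 mm above the bench. Axes as the rail's.
- jar_brown: Loose rigid square jar, dark brown lid, 0.19 to 0.31 kg: clear body 50 x 50 mm with flat upright sides to 76 mm, then a 46 x 46 mm lid, 92 mm high in all. Origin: centre of its underside; z up, x and y square to its sides. Starts on the bench left or right of the rail, turned up to 0.7 rad. Grip it across any two opposite sides.
- jar_pink1: Loose jar with a pink lid, otherwise like jar_brown. First of the four in the rail, counted from the rail's -y end. Origin: centre of its underside; axes as the rail's. The four stand 1 to 3 mm apart, with 12 to 48 mm free between the row and each end cheek; a jar slides easily on the smooth floor (friction 0.2 to 0.3), pushing along those it meets.
- jar_pink2: Loose jar with a pink lid, otherwise like jar_brown. Second of the four in the rail, counted from the rail's -y end. Origin: centre of its underside; axes as the rail's. The four stand 1 to 3 mm apart, with 12 to 48 mm free between the row and each end cheek; a jar slides easily on the smooth floor (friction 0.2 to 0.3), pushing along those it meets.
- jar_pink3: Loose jar with a pink lid, otherwise like jar_brown. Third of the four in the rail, counted from the rail's -y end. Origin: centre of its underside; axes as the rail's. The four stand 1 to 3 mm apart, with 12 to 48 mm free between the row and each end cheek; a jar slides easily on the smooth floor (friction 0.2 to 0.3), pushing along those it meets.
- jar_pink4: Loose jar with a pink lid, otherwise like jar_brown. Fourth of the four in the rail, counted from the rail's -y end. Origin: centre of its underside; axes as the rail's. The four stand 1 to 3 mm apart, with 12 to 48 mm free between the row and each end cheek; a jar slides easily on the smooth floor (friction 0.2 to 0.3), pushing along those it meets.
- bottle: Bystander: water bottle with white cap, 60 mm diameter, 170 mm high, standing on the bench on the other side of the rail from the brown jar. Origin: centre of its underside.
- doughnut: Bystander: one glazed doughnut on a paper disc, 86 mm across (the disc 100 mm), 39 mm high, lying beside the rail. Origin: centre of its underside.
- spatula: Bystander: small spatula with a black handle, 190 mm long, lying flat on the bench beside the rail, on the other side from the doughnut. Origin: middle of its length, on the bench; x along it, towards the blade.
Not all that is in view belongs to the job. Leave any green, purple or yellow look-alike of the jar_pink2 alone.

How it is judged (in metres and radians):
On the way:
1. the pink jars are slid apart, so that none stands over the place with the brown labels (each centre more than 36 mm from it), while the brown jar is still out of the rail (horizontal distance between each of jar_pink1, jar_pink2, jar_pink3, jar_pink4 and label_brown above 0.036 m and (horizontal distance between jar_brown and label_brown above 0.06 m or height (world z) of jar_brown above 0.03 m)), for 0.2 s.
At the end, for the whole second after the job is handed in: The brown jar stands within 18 mm of the centre of the place with the brown labels, and all five jars stand in the rail: on its centre line within 10 mm, on its floor within 5 mm, upright within 0.08 rad and at rest (horizontal distance between jar_brown and label_brown below 0.018 m and x of jar_pink1 in the frame of rail between -0.01 and 0.01 m and y of jar_pink1 in the frame of rail between -0.115 and 0.115 m and height (world z) of each of jar_pink1, jar_pink2, jar_pink3, jar_pink4, jar_brown below 0.009 m and angle between each of jar_pink1, jar_pink2, jar_pink3, jar_pink4, jar_brown's own z axis and vertical below 0.08 rad and linear speed of each of jar_pink1, jar_pink2, jar_pink3, jar_pink4, jar_brown below 0.02 m/s and x of jar_pink2 in the frame of rail between -0.01 and 0.01 m and y of jar_pink2 in the frame of rail between -0.115 and 0.115 m and x of jar_pink3 in the frame of rail between -0.01 and 0.01 m and y of jar_pink3 in the frame of rail between -0.115 and 0.115 m and x of jar_pink4 in the frame of rail between -0.01 and 0.01 m and y of jar_pink4 in the frame of rail between -0.115 and 0.115 m and x of jar_brown in the frame of rail between -0.01 and 0.01 m and y of jar_brown in the frame of rail between -0.115 and 0.115 m); the robot touches nothing.
It fails at once if a pink jar is lifted out of the rail (raised more than 20 mm) (height (world z) of any of jar_pink1, jar_pink2, jar_pink3, jar_pink4 above 0.024 m).
It fails at once if a jar tips over (leans more than 0.5 rad) (angle between any of jar_pink1, jar_pink2, jar_pink3, jar_pink4, jar_brown's own z axis and vertical above 0.5 rad).
It fails at once if the brown jar is dropped into the rail (falls faster than 0.5 m/s there, out of the fingers) (horizontal distance between jar_brown and label_brown below 0.12 m and linear speed of jar_brown above 0.5 m/s and contact force between jar_brown and the fingers below 0.1 N).
It fails at once if the bottle, the doughnut or the spatula is moved more than 30 mm (distance of any of bottle, doughnut, spatula from where it was at the start of the episode above 0.03 m).
It also fails if it takes over 62 s, if anything falls off the work surface, if the arm or the gripper's body presses on something with over 40 N, if the wrist force passes 120 N, or if a joint passes its speed limit or range.

## Robot

A 6-joint arm with a two-finger parallel gripper is mounted at the origin on the work surface. World frame = base frame: x ahead of the robot, y to its left, z up, the work surface at z = 0. Lengths are in mm, angles in rad, forces in N, time in s.
With the tool pointing down it reaches from about 250 to 775 mm from the base axis. Payload 4 kg.
Tool frame: the origin (TCP) lies midway between the tips of the shut fingers; the grasp point (between the pads) lies 19 mm behind it; z points along the fingers, y is the line along which they close (so a half turn about z gives the same grasp; the last joint's range is limited). The gripper opens to 85 mm and grips with 20 to 120 N. Pads are 22 mm wide; open, the fingers measure 114 mm over their backs; the gripper's body (76 mm by 85 mm) begins 54 mm behind the grasp point. The pads swing forward as they close: fully open they stand 13 mm farther back than shut.
Start: joints at [1.031, 0.087, 1.371, -0, 1.684, -0.103], TCP at [232.684, 498.373, 231.341] pointing down, gripper open.
Joint ranges: [-3.1, 3.1], [-0.76, 2.03], [0.27, 2.55], [-1.08, 4.22], [0.17, 2.65], [-2.57, 2.57]. Speed limits (rad/s): [2.79, 2.79, 3.14, 3.14, 3.14, 3.14].

## Interface

Orientations are given as [roll, pitch, yaw] about the fixed x, y, z axes, in that order (R = Rz(yaw) Ry(pitch) Rx(roll)).
In Python, from plant import bot, read_camera, camera_model, order gives the robot as it stands.
- The arm moves only by the tool servo_tool, never from a script. Its argument "steps" is a list of rows, each a list of 3 entries, a list of its own where there are three numbers: the shift along the tool's x, y, z in cm, then the turn about the tool's z in rad, then the opening, from 0 (shut) to 1 (fully open). In form: [[[x, y, z], twist, gripper], ...]. A call has 1 to 8 rows; each row shifts and turns the commanded pose from where the row before left it, along the tool's axes as they then stand; what a row does not reach is not made up. A row lasts 1/8 s, in which the tool goes at most 62.5 mm and 10.7 degrees, less where a joint would pass 70% of its speed; a pose out of reach is approached as far as the arm can. A call is refused whole if a number of a shift passes 6.25 or a number of a turn 0.188, either way. A call with a gripper value outside its range is refused whole. The fingers move at their own pace and stop on an object; "newtons" is the grip in N (left out, the last holds). Time passes only in rows, so rows that do not move let the fingers close. It gives the time, the measured TCP pose, the force, the opening and the grip force at its end, in the units of the state.
- bot.sense(): the state, without advancing time (a new reading comes with each control period).
- read_camera(name): name is "scene" or "top" or "wrist"; returns the picture (384x512x3 uint8, red, green, blue); there is no depth.
- camera_model(name): a dict with "intrinsics" (3x3 intrinsics, pixels), "position" and "attitude" of the camera in the world. Camera axes: x right, y up, looking along -z (the intrinsics and any distortion apply to the point x, -y, -z); pixel columns grow to the right and rows downward; lengths in mm; the calibration is good to about 2 mm. A picture is of the moment at which its call begins: read the wrist's pose just before it. camera_model takes no time and is no camera call; for the wrist camera it gives the pose at the moment of the call.
- order.close_job(): hands the job in; it is judged then, once.
The state is a dict: "t": time; "qpos": joint angles; "joint_velocities": joint speeds; "joint_torque": joint torques, N m; "tool_pos": TCP position; "tcp_rot": TCP orientation; "wrist_force": force on the tool from outside, world axes, zero at the start; "wrist_torque": the same for the moment, N m; "gripper_width": opening from 0.0 (shut) to 1.0 (fully open); "grasp_force": force on a finger pad.
Only numpy, scipy, OpenCV 4.12 (cv2) and the standard library are available. Lean on these libraries where they do the work, as an engineer would, in place of code of your own. Each camera call takes 0.05 s, during which the arm holds its last target. There are 200 camera calls.

## Working session

There is one attempt and no reset: what is moved stays moved. The work goes in short steps, Python scripts to look and compute and a tool call to move; the robot and the scene stay as the last step left them, time stands still between calls to the robot, and variables do not carry over. Pictures are saved under pics/ and viewed, at most 10 in all, crops included, and the job is handed in when it is done.

Besides the shell and the picture viewer there is one more tool, called as name(argument=value, ...), one argument or row to a line, values as JSON. servo_tool: Moves the arm, as the interface text tells. Its arguments: {"type":"object","properties":{"steps":{"type":"array","items":{"type":"array"}},"newtons":{"type":"number"}},"required":["steps"]}

```bash
mkdir -p pics; python3 - <<'E'
from plant import *
import cv2
s=bot.sense();print(s)
for n in("top","scene"):
    im=read_camera(n);cv2.imwrite(f"pics/{n}0.png",cv2.resize(im[:,:,::-1],(800,600),interpolation=cv2.INTER_CUBIC))
    print(camera_model(n))
E
```

```text
{'t': 0.0, 'qpos': array([ 1.03087961e+00,  8.79756203e-02,  1.37230550e+00,  3.34839654e-05,
        1.68362668e+00, -1.03066750e-01]), 'joint_velocities': array([ 0.00033808,  0.00031044, -0.00092357,  0.0002692 , -0.00195512,
       -0.00101362]), 'joint_torque': array([-1.59294455e-04, -3.51864016e+01, -3.13274074e+01, -1.86821803e-04,
        1.05334949e-02, -3.57700259e-06]), 'tool_pos': array([232.40671851, 497.91025793, 230.10188761]), 'tcp_rot': array([-3.13929322e+00, -2.71294938e-04,  2.70474610e+00]), 'wrist_force': array([-0.15819124,  0.61242951, -0.00192858]), 'wrist_torque': array([-0.02148702,  0.03621155,  0.04180899]), 'grasp_force': 0.0, 'gripper_width': 0.9978130072058095}
{'intrinsics': array([[363.59170933,   0.        , 259.95853845],
       [  0.        , 363.59170933, 186.67135155],
       [  0.        ,   0.        ,   1.        ]]), 'position': array([480.41723572,   8.47910958, 937.83568033]), 'attitude': array([ 0.06411486, -0.01854857, -1.59675635])}
{'intrinsics': array([[386.18332714,   0.        , 258.79247435],
       [  0.        , 386.18332714, 186.06620077],
       [  0.        ,   0.        ,   1.        ]]), 'position': array([1136.78399398, -279.1806062 ,  556.98985483]), 'attitude': array([0.87682884, 0.01151647, 1.12392332])}
```

View pics/top0.png

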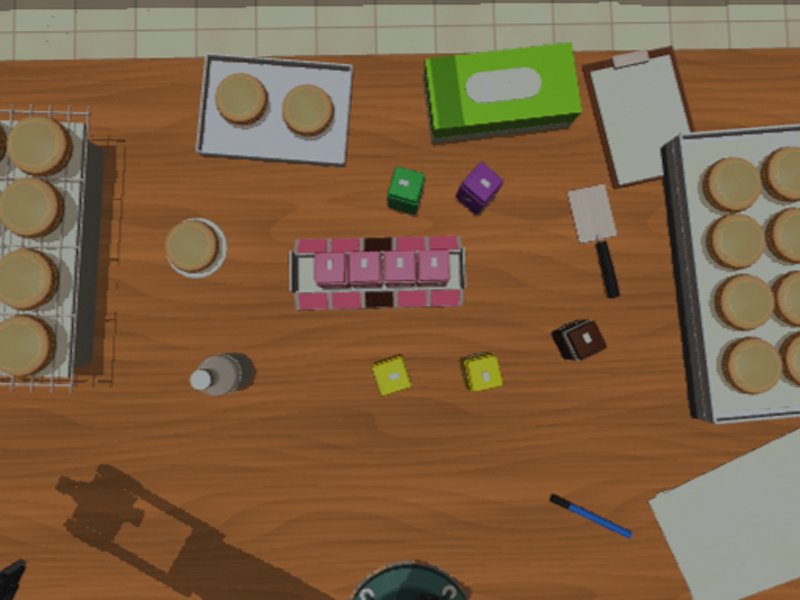

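View pics/scene0.png

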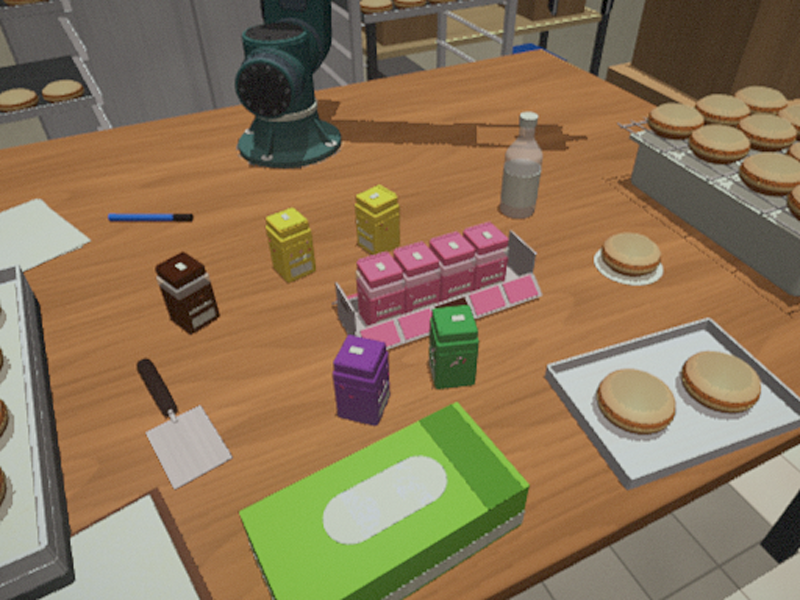

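The top view shows the rail at about (378,271) with brown labels at its middle place, (378,243) and (379,299). The pink lids are at x=330, 364, 400 and 434, and the brown jar is at (582,340). The bottle, at (215,375), and the doughnut are to the left, and the spatula is at (600,240). I'll take one enlarged crop for exact positions.

```bash
cat > h.py <<'E'
import numpy as np
from plant import *
from scipy.spatial.transform import Rotation as R
def ray(name,u,v,z):
    m=camera_model(name);K=m["intrinsics"]
    d=np.linalg.inv(K)@[u,v,1];d=R.from_euler("xyz",m["attitude"]).as_matrix()@(d*[1,-1,-1])
    p=m["position"];return p+d*(z-p[2])/d[2]
E
python3 - <<'E'
from h import *
import cv2
im=read_camera("top")[:,:,::-1]
cv2.imwrite("pics/c1.png",cv2.resize(im[145:245,180:400],None,fx=3.6,fy=3.6,interpolation=cv2.INTER_CUBIC))
E
```

```text
(no output)
```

View pics/c1.png

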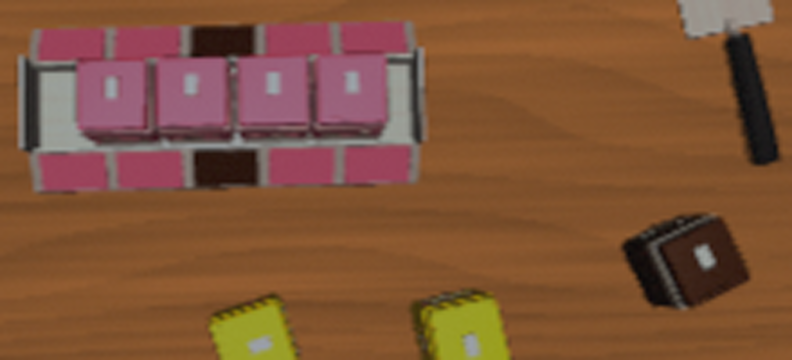

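```bash
python3 - <<'E'
from h import *
np.set_printoptions(precision=1,suppress=True)
f=lambda c,z:ray("top",180+(c[0]+.5)/3.6-.5,145+(c[1]+.5)/3.6-.5,z)
for c in [(113,96),(193,94),(272,92),(351,90)]: print("pink",f(c,96))
a,b=f((223,42),16),f((225,168),16);print("lab",a,b,(a+b)/2)
a=f((22,102),64);b=f((421,96),64);print("cheeks",a,b,(a+b)/2,np.arctan2(*(a-b)[:2]))
q=[f(c,92) for c in [(661,235),(715,213),(749,270),(690,306)]];print("brown",np.mean(q,0));
for i in range(4):d=q[(i+1)%4]-q[i];print(np.hypot(*d[:2]),np.arctan2(d[1],d[0]))
print(camera_model("wrist"))
E
```

```text
pink [572.6 104.1  96. ]
pink [572.7  52.6  96. ]
pink [572.7   1.6  96. ]
pink [572.8 -49.6  96. ]
lab [617.9  34.7  16. ] [528.5  35.3  16. ] [573.2  35.   16. ]
cheeks [573.5 168.4  64. ] [571.1 -98.8  64. ] [572.3  34.8  64. ] 0.008904546788728837
brown [ 459.7 -275.5   92. ]
38.28707531562886 -1.2150402398970606
42.65558448791219 -2.6420264709950523
45.292301808725334 2.0817169581178185
49.21607965975632 0.3486870228612562
{'intrinsics': array([[339.8,   0. , 251.3],
       [  0. , 339.8, 192. ],
       [  0. ,   0. ,   1. ]]), 'position': array([160.9, 531.7, 373.6]), 'attitude': array([-0.3,  0. ,  1.1])}
```

servo_tool(
  steps=[
    [[0, 0, 0], 0.162, 1],
    [[0, 0, 0], 0.162, 1],
    [[0, 0, 0], 0.162, 1],
    [[0, 0, 0], 0.162, 1],
    [[0, 0, 0], 0.162, 1],
    [[0, 0, 0], 0.162, 1],
    [[0, 0, 0], 0.162, 1],
    [[0, 0, 0], 0, 1],
  ],
)

```text
t: 1.15
tool_pos: [232.6, 498.2, 230.9]
tcp_rot: [-3.141, 0.001, 1.573]
wrist_force: [-0.1, 0.4, 0.0]
gripper_width: 0.999
grasp_force: 0.0
```

servo_tool(
  steps=[
    [[-4.45, 3.4, 0], 0, 1],
    [[-4.45, 3.4, 0], 0, 1],
    [[-4.45, 3.4, 0], 0, 1],
    [[-4.45, 3.4, 0], 0, 1],
    [[-4.45, 3.4, 0], 0, 1],
    [[-4.45, 3.4, 0], 0, 1],
    [[-4.45, 3.4, 0], 0, 1],
    [[-4.45, 3.4, 0], 0, 1],
  ],
)

```text
t: 2.15
tool_pos: [505.5, 140.8, 231.3]
tcp_rot: [3.141, -0.0, 1.574]
wrist_force: [0.2, 0.3, 0.2]
gripper_width: 0.999
grasp_force: 0.0
```

servo_tool(
  steps=[
    [[-4.45, 3.4, 0], 0, 1],
    [[-4.45, 3.4, 0], 0, 1],
    [[0, 0, 2], 0, 1],
    [[0, 0, 2], 0, 1],
    [[0, 0, 0], 0, 1],
    [[0, 0, 0], 0, 1],
  ],
)

```text
t: 2.9
tool_pos: [572.9, 53.5, 192.1]
tcp_rot: [3.141, -0.0, 1.572]
wrist_force: [0.2, 0.2, 0.1]
gripper_width: 0.999
grasp_force: 0.0
```

```bash
python3 - <<'E'
from h import *
import cv2
print(camera_model("wrist")); s=bot.sense();print(s['t'],s['tool_pos'],s['tcp_rot'],s['wrist_force'])
cv2.imwrite("pics/w1.png",cv2.resize(read_camera("wrist")[:,:,::-1],(800,600)))
E
```

```text
{'intrinsics': array([[339.79434201,   0.        , 251.32675193],
       [  0.        , 339.79434201, 192.01019618],
       [  0.        ,   0.        ,   1.        ]]), 'position': array([574.60779112, 133.93833678, 335.24398002]), 'attitude': array([-3.21796608e-01, -3.20516238e-04,  8.87946965e-04])}
2.9 [572.9407893   53.52012666 192.08215299] [ 3.14057961e+00 -1.08151607e-04  1.57216986e+00] [0.18786665 0.17706942 0.12379105]
```

View pics/w1.png

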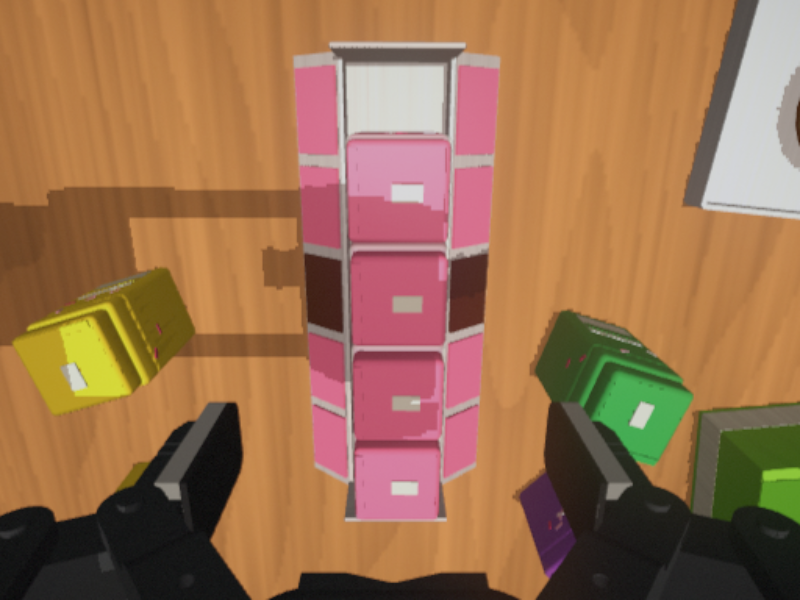

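The wrist view shows the rail straight up the picture. The lids are centred at about (398,188), (398,298), (398,397) and (397,482), and the brown labels at (324,293) and (468,292) are beside jar 2.

```bash
python3 - <<'E'
from h import *
for c,z in [((398,188),96),((398,298),96),((398,397),96),((397,482),96),((324,293),16),((468,292),16),((397,46),64)]: print(c,ray("wrist",(c[0]+.5)/1.5625-.5,(c[1]+.5)/1.5625-.5,z).round(1))
E
```

```text
(398, 188) [577.3 106.7  96. ]
(398, 298) [577.5  55.2  96. ]
(398, 397) [577.7   2.4  96. ]
(397, 482) [577.3 -48.8  96. ]
(324, 293) [531.6  32.2  16. ]
(468, 292) [622.6  32.9  16. ]
(397, 46) [576.9 168.1  64. ]
```

servo_tool(
  steps=[
    [[0, 0.15, 4], 0, 1],
    [[0, 0, 4], 0, 1],
    [[0, 0, 4], 0, 1],
    [[0, 0, 3.0], 0, 1],
    [[0, 0, 0], 0, 1],
  ],
)

```text
t: 3.58
tool_pos: [572.5, 53.6, 39.4]
tcp_rot: [-3.137, -0.0, 1.572]
wrist_force: [-0.1, 0.4, 0.7]
gripper_width: 1.001
grasp_force: 0.0
```

servo_tool(
  steps=[
    [[0, 0, 0], 0, 0.3],
    [[0, 0, 0], 0, 0.3],
    [[0, 0, 0], 0, 0.3],
    [[0, 0, 0], 0, 0.3],
    [[0, 0, 0], 0, 0.3],
    [[0, 0, 0], 0, 0.3],
  ],
  newtons=25,
)

```text
t: 4.32
tool_pos: [575.9, 53.4, 44.0]
tcp_rot: [3.137, -0.0, 1.571]
wrist_force: [-0.1, -0.0, 6.0]
gripper_width: 0.583
grasp_force: 28.6
```

servo_tool(
  steps=[
    [[0.5, 0, 0], 0, 0.3],
    [[0.5, 0, 0], 0, 0.3],
    [[0.5, 0, 0], 0, 0.3],
    [[0.5, 0, 0], 0, 0.3],
    [[0.5, 0, 0], 0, 0.3],
    [[0.5, 0, 0], 0, 0.3],
    [[0.5, 0, 0], 0, 0.3],
    [[0, 0, 0], 0, 0.3],
  ],
)

```text
t: 5.32
tool_pos: [576.0, 88.5, 44.0]
tcp_rot: [3.137, -0.0, 1.571]
wrist_force: [0.3, -0.6, 5.6]
gripper_width: 0.581
grasp_force: 28.7
```

servo_tool(
  steps=[
    [[0.2, 0, 0], 0, 0.3],
    [[0, 0, 0], 0, 0.3],
    [[0.2, 0, 0], 0, 0.3],
    [[0, 0, 0], 0, 0.3],
  ],
)

```text
t: 5.82
tool_pos: [576.0, 91.9, 44.0]
tcp_rot: [3.137, 0.001, 1.571]
wrist_force: [1.0, -1.8, 6.6]
gripper_width: 0.583
grasp_force: 28.7
```

servo_tool(
  steps=[
    [[0, 0, 0], 0, 1],
    [[0, 0, 0], 0, 1],
    [[0, 0, 0], 0, 1],
    [[0, 0, 0], 0, 1],
    [[-3, 0, 0], 0, 1],
    [[-3, 0, 0], 0, 1],
    [[-3, 0, 0], 0, 1],
    [[0, 0, 0], 0, 1],
  ],
)

```text
t: 6.82
tool_pos: [574.2, 0.6, 41.2]
tcp_rot: [-3.141, 0.0, 1.568]
wrist_force: [-0.7, -0.1, -0.4]
gripper_width: 1.0
grasp_force: 0.0
```

servo_tool(
  steps=[
    [[0, 0, 0], 0, 0.3],
    [[0, 0, 0], 0, 0.3],
    [[0, 0, 0], 0, 0.3],
    [[0, 0, 0], 0, 0.3],
    [[0, 0, 0], 0, 0.3],
    [[0, 0, 0], 0, 0.3],
  ],
)

```text
t: 7.58
tool_pos: [574.2, 2.6, 41.3]
tcp_rot: [3.142, -0.0, 1.571]
wrist_force: [-0.8, 0.4, -0.4]
gripper_width: 0.58
grasp_force: 28.5
```

servo_tool(
  steps=[
    [[-0.5, 0, 0], 0, 0.3],
    [[-0.5, 0, 0], 0, 0.3],
    [[-0.5, 0, 0], 0, 0.3],
    [[-0.5, 0, 0], 0, 0.3],
    [[-0.2, 0, 0], 0, 0.3],
    [[0, 0, 0], 0, 0.3],
  ],
)

```text
t: 8.32
tool_pos: [574.2, -20.2, 41.3]
tcp_rot: [3.141, 0.001, 1.57]
wrist_force: [0.2, -0.6, 0.6]
gripper_width: 0.586
grasp_force: 28.6
```

servo_tool(
  steps=[
    [[-0.2, 0, 0], 0, 0.3],
    [[0, 0, 0], 0, 0.3],
    [[-0.1, 0, 0], 0, 0.3],
    [[0, 0, 0], 0, 0.3],
  ],
)

```text
t: 8.82
tool_pos: [574.3, -20.4, 41.4]
tcp_rot: [3.141, -0.004, 1.571]
wrist_force: [0.6, 7.1, 0.6]
gripper_width: 0.583
grasp_force: 28.5
```

servo_tool(
  steps=[
    [[0, 0, 0], 0, 1],
    [[0, 0, 0], 0, 1],
    [[0, 0, 0], 0, 1],
    [[0, 0, 0], 0, 1],
    [[0, 0, -3], 0, 1],
    [[0, 0, -5], 0, 1],
    [[0, 0, -5], 0, 1],
    [[0, 0, -3], 0, 1],
  ],
)

```text
t: 9.82
tool_pos: [575.1, -22.9, 204.9]
tcp_rot: [3.137, 0.001, 1.571]
wrist_force: [0.6, -0.1, 0.5]
gripper_width: 1.001
grasp_force: 0.0
```

servo_tool(
  steps=[
    [[-5.06, -2.28, 0], 0, 1],
    [[-5.06, -2.28, 0], 0, 1],
    [[-5.06, -2.28, 0], 0, 1],
    [[-5.06, -2.28, 0], 0, 1],
    [[-5.06, -2.28, 0], 0, 1],
    [[0, 0, 0], -0.15, 1],
    [[0, 0, 0], -0.15, 1],
    [[0, 0, 0], -0.13, 1],
  ],
)

```text
t: 10.82
tool_pos: [459.8, -276.1, 201.2]
tcp_rot: [-3.141, -0.0, 2.004]
wrist_force: [0.1, 1.2, -0.5]
gripper_width: 0.999
grasp_force: 0.0
```

```bash
python3 - <<'E'
from h import *
import cv2
im=read_camera("top")[:,:,::-1]
s=bot.sense();print(s['t'],s['tool_pos'],s['tcp_rot'],s['qpos']);m=camera_model("wrist");print(m)
a=cv2.resize(read_camera("wrist")[:,:,::-1],(800,600))
cv2.imwrite("pics/w2.png",a)
cv2.imwrite("pics/c2.png",cv2.resize(im[145:245,180:400],None,fx=3.6,fy=3.6,interpolation=cv2.INTER_CUBIC))
E
```

```text
10.875 [ 459.91058624 -275.96769455  201.26654219] [-3.14145715e+00  9.10987729e-07  2.00697120e+00] [-6.46104607e-01  6.46927428e-02  1.45411990e+00 -1.20244151e-04
  1.62284280e+00 -1.08228573e+00]
{'intrinsics': array([[339.79434201,   0.        , 251.32675193],
       [  0.        , 339.79434201, 192.01019618],
       [  0.        ,   0.        ,   1.        ]]), 'position': array([ 427.51435109, -203.15024473,  344.41997478]), 'attitude': array([-0.32158233,  0.00075254,  0.43566211])}
```

View pics/w2.png

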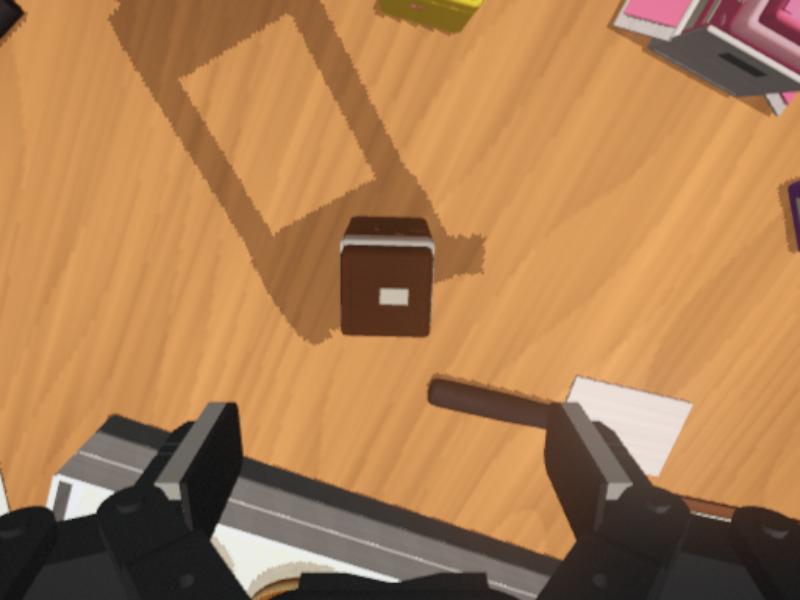

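View pics/c2.png

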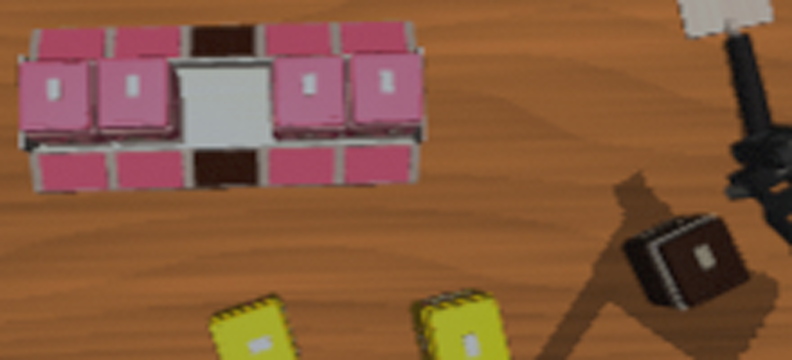

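The two pairs are now apart at the ends of the rail: lids at x≈133 and 309 in the crop, with the brown labels at about 224 between them. In the wrist view the brown lid spans x 340–433 and y 247–336, square to the gripper.

```bash
python3 - <<'E'
from h import *
f=lambda c,z:ray("top",180+(c[0]+.5)/3.6-.5,145+(c[1]+.5)/3.6-.5,z).round(1)
print(f((133,94),96),f((309,91),96))
p=ray("wrist",386.5/1.5625-.5,291.5/1.5625-.5,92);s=bot.sense()
T=R.from_euler("xyz",s['tcp_rot']).as_matrix();print(p,T.T@(p-s['tool_pos']))
E
```

```text
[573.6  91.2  96. ] [572.8 -22.4  96. ]
[ 457.69414875 -276.37003282   92.        ] [  0.49162241  -2.27311515 109.25471016]
```

servo_tool(
  steps=[
    [[0.05, -0.35, 4], 0, 1],
    [[0, 0, 4], 0, 1],
    [[0, 0, 4], 0, 1],
    [[0, 0, 3], 0, 1],
    [[0, 0, 1.3], 0, 1],
    [[0, 0, 0], 0, 1],
  ],
)

```text
t: 11.68
tool_pos: [456.5, -276.4, 37.8]
tcp_rot: [-3.141, -0.001, 2.0]
wrist_force: [-0.1, -0.1, 0.9]
gripper_width: 1.002
grasp_force: 0.0
```

servo_tool(
  steps=[
    [[0, 0, 0], 0, 0.3],
    [[0, 0, 0], 0, 0.3],
    [[0, 0, 0], 0, 0.3],
    [[0, 0, 0], 0, 0.3],
    [[0, 0, 0], 0, 0.3],
    [[0, 0, 0], 0, 0.3],
  ],
  newtons=35,
)

```text
t: 12.42
tool_pos: [457.7, -277.4, 40.0]
tcp_rot: [3.14, 0.003, 2.001]
wrist_force: [-0.1, 1.0, 5.9]
gripper_width: 0.58
grasp_force: 37.9
```

servo_tool(
  steps=[
    [[0, 0, -1], 0, 0.3],
    [[0, 0, -3], 0, 0.3],
    [[0, 0, -4], 0, 0.3],
    [[0, 0, -4], 0, 0.3],
    [[0, 0, -2], 0, 0.3],
    [[0, 0, 0], 0.145, 0.3],
    [[0, 0, 0], 0.145, 0.3],
    [[0, 0, 0], 0.145, 0.3],
  ],
)

```text
t: 13.42
tool_pos: [456.2, -276.1, 177.5]
tcp_rot: [-3.14, -0.002, 1.561]
wrist_force: [-0.2, -0.3, -2.7]
gripper_width: 0.58
grasp_force: 37.1
```

servo_tool(
  steps=[
    [[3.2, 1.1, 0], 0, 0.3],
    [[5, 1.9, 0], 0, 0.3],
    [[5, 1.9, 0], 0, 0.3],
    [[5, 1.9, 0], 0, 0.3],
    [[5, 1.9, 0], 0, 0.3],
    [[5, 1.8, 0], 0, 0.3],
    [[2.9, 1, 0], 0, 0.3],
    [[0, 0, 0], 0, 0.3],
  ],
)

```text
t: 14.42
tool_pos: [573.0, 36.2, 177.2]
tcp_rot: [-3.139, -0.001, 1.57]
wrist_force: [-0.0, -0.8, -2.9]
gripper_width: 0.579
grasp_force: 37.2
```

servo_tool(
  steps=[
    [[0, 0, 1.5], 0, 0.3],
    [[0, 0, 1], 0, 0.3],
    [[0, 0, 0], 0, 0.3],
  ],
)

```text
t: 14.8
tool_pos: [571.9, 32.8, 151.0]
tcp_rot: [-3.137, -0.0, 1.564]
wrist_force: [-0.0, 0.6, -2.1]
gripper_width: 0.58
grasp_force: 37.2
```

```bash
python3 - <<'E'
from h import *
import cv2
s=bot.sense();print(s['t'],s['tool_pos'],s['tcp_rot'])
a=cv2.resize(read_camera("wrist")[:,:,::-1],(800,600))
cv2.imwrite("pics/w3.png",a)
E
```

```text
14.8 [571.91891688  32.84475596 151.02286129] [-3.13724079e+00 -1.19716785e-04  1.56420086e+00]
```

View pics/w3.png

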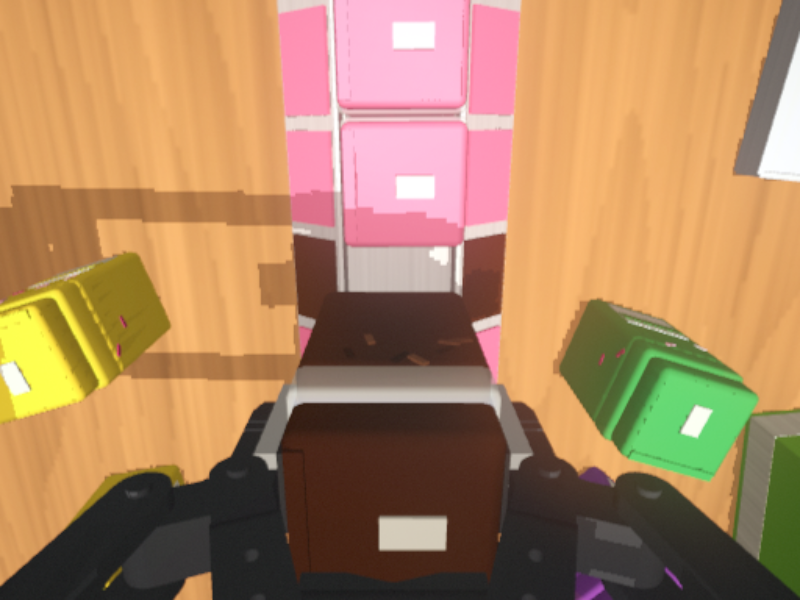

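```bash
python3 - <<'E'
from h import *
f=lambda u,v,z:ray("wrist",(u+.5)/1.5625-.5,(v+.5)/1.5625-.5,z).round(1)
print(bot.sense()['tool_pos'],f(393,292,112),f(403,245,96),f(403,122,96))
print(f(341,260,32),f(463,260,32))
E
```

```text
[572.57635276  32.9291035  152.14292053] [574.4  55.4 112. ] [578.3  69.2  96. ] [578.3 113.8  96. ]
[547.6  47.4  32. ] [609.8  47.   32. ]
```

servo_tool(
  steps=[
    [[0.4, 0.35, 0], 0, 0.3],
    [[0, 0, 2], 0, 0.3],
    [[0, 0, 2], 0, 0.3],
    [[0, 0, 2], 0, 0.3],
    [[0, 0, 0], 0, 0.3],
  ],
)

```text
t: 15.48
tool_pos: [575.9, 37.9, 91.7]
tcp_rot: [-3.138, -0.0, 1.566]
wrist_force: [-0.8, -0.1, -2.5]
gripper_width: 0.579
grasp_force: 37.2
```

Jar bottom is about 52 mm above the bench, so I'll lower it between the pink jars and watch the force.

servo_tool(
  steps=[
    [[0, 0, 1], 0, 0.3],
    [[0, 0, 1], 0, 0.3],
    [[0, 0, 0.8], 0, 0.3],
    [[0, 0, 0.6], 0, 0.3],
    [[0, 0, 0], 0, 0.3],
  ],
)

```text
t: 16.1
tool_pos: [576.4, 37.8, 58.5]
tcp_rot: [-3.14, -0.0, 1.566]
wrist_force: [-0.3, -0.1, -2.9]
gripper_width: 0.583
grasp_force: 37.2
```

servo_tool(
  steps=[
    [[0, 0, 0.4], 0, 0.3],
    [[0, 0, 0.4], 0, 0.3],
    [[0, 0, 0.3], 0, 0.3],
    [[0, 0, 0.2], 0, 0.3],
    [[0, 0, 0], 0, 0.3],
  ],
)

```text
t: 16.73
tool_pos: [576.8, 37.8, 46.1]
tcp_rot: [-3.141, -0.0, 1.566]
wrist_force: [0.3, -0.6, -2.0]
gripper_width: 0.58
grasp_force: 37.2
```

servo_tool(
  steps=[
    [[0, 0, 0.15], 0, 0.3],
    [[0, 0, 0.15], 0, 0.3],
    [[0, 0, 0], 0, 0.3],
  ],
)

```text
t: 17.1
tool_pos: [577.4, 37.8, 44.1]
tcp_rot: [3.14, -0.0, 1.566]
wrist_force: [-0.9, 0.6, 1.1]
gripper_width: 0.581
grasp_force: 37.5
```

servo_tool(
  steps=[
    [[0, 0, 0.1], 0, 0.3],
    [[0, 0, 0.1], 0, 0.3],
    [[0, 0, 0], 0, 0.3],
  ],
)

```text
t: 17.48
tool_pos: [578.1, 37.7, 44.0]
tcp_rot: [3.138, 0.0, 1.566]
wrist_force: [-2.0, 0.7, 8.5]
gripper_width: 0.578
grasp_force: 38.5
```

Contact with the rail floor, so I'll release and rise.

servo_tool(
  steps=[
    [[0, 0, -0.1], 0, 0.6],
    [[0, 0, 0], 0, 0.8],
    [[0, 0, 0], 0, 1],
    [[0, 0, 0], 0, 1],
    [[0, 0, 0], 0, 1],
    [[0, -0.2, -2], 0, 1],
    [[0, 0, -4], 0, 1],
    [[0, 0, -5], 0, 1],
  ],
)

```text
t: 18.48
tool_pos: [573.8, 37.8, 151.9]
tcp_rot: [-3.138, -0.0, 1.566]
wrist_force: [1.5, 0.2, 0.5]
gripper_width: 1.001
grasp_force: 0.0
```

servo_tool(
  steps=[
    [[0, 0, -5], 0, 1],
    [[-5, -4, 0], 0, 1],
    [[-5, -4, 0], 0, 1],
    [[-5, -4, 0], 0, 1],
    [[-5, -4, 0], 0, 1],
    [[-5, -4, 0], 0, 1],
    [[0, 0, 0], 0, 1],
  ],
)

```text
t: 19.35
tool_pos: [376.1, -208.2, 202.5]
tcp_rot: [-3.142, 0.001, 1.558]
wrist_force: [1.9, -0.2, 0.3]
gripper_width: 1.0
grasp_force: 0.0
```

```bash
python3 - <<'E'
from h import *
import cv2
im=read_camera("top")[:,:,::-1];b=read_camera("scene")[:,:,::-1]
print(bot.sense()['t'],bot.sense()['tool_pos'])
A=cv2.resize(im[145:220,180:310],(780,450),interpolation=cv2.INTER_CUBIC)
cv2.imwrite("pics/c4.png",A)
cv2.imwrite("pics/s4.png",cv2.resize(b,(800,600),interpolation=cv2.INTER_CUBIC))
E
```

```text
19.45 [ 378.27707009 -205.5306912   202.42192117]
```

View pics/c4.png

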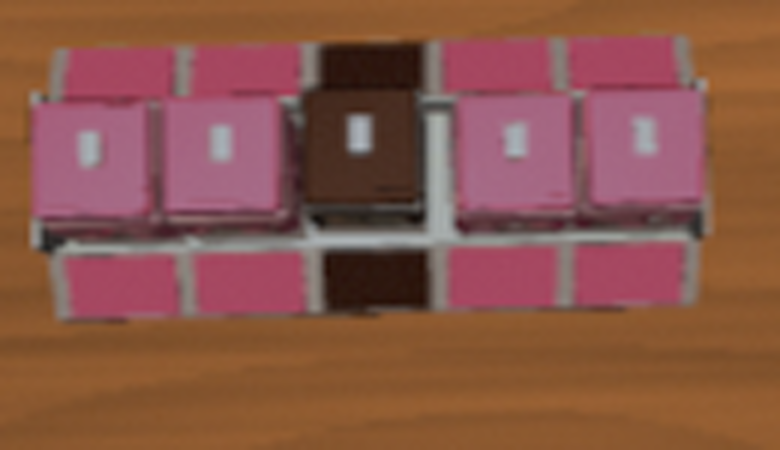

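View pics/s4.png

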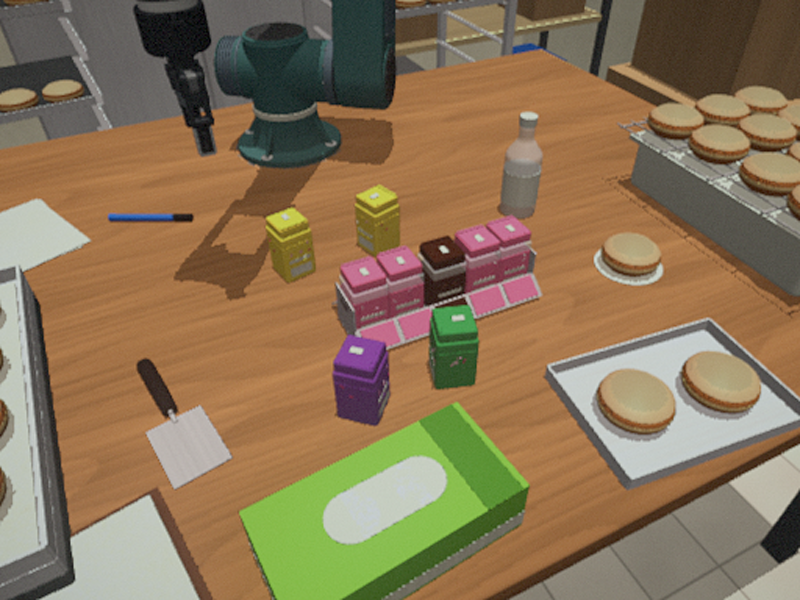

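```bash
python3 - <<'E'
from h import *
import cv2
b=read_camera("scene")[:,:,::-1]
cv2.imwrite("pics/s5.png",cv2.resize(b[130:230,210:350],(798,570),interpolation=cv2.INTER_CUBIC))
E
```

```text
(no output)
```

View pics/s5.png

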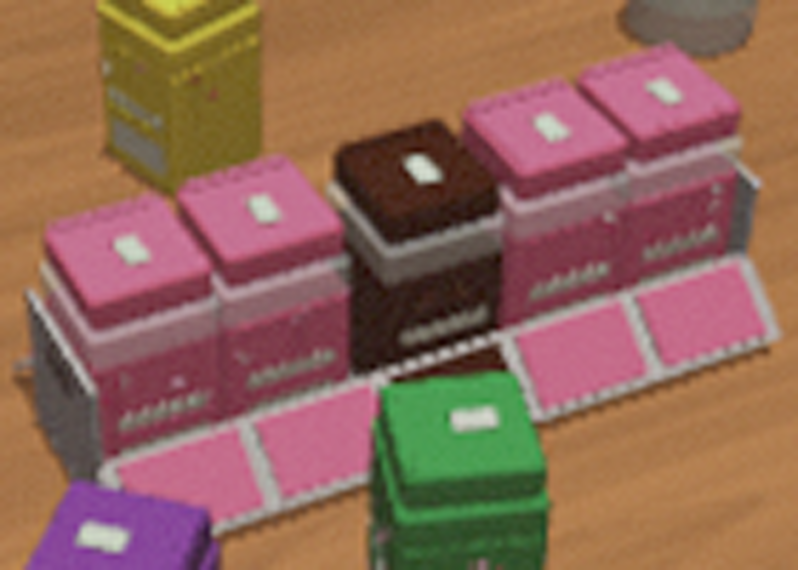

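The brown jar sits level with the pink ones. Its lid corner at (388,243) is in line with theirs, set slightly towards the camera. All five jars are upright and the bystanders haven't moved.

```bash
python3 -c "
from plant import order
print(order.close_job())"
```

```text
the job is handed in; nothing more can be done
None
```

The job is handed in (no verdict was shown): the last pictures show the brown jar standing between the brown labels, about 3 mm off centre, all five jars upright in the rail, and the bottle, doughnut and spatula where they started.

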